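# Pack the stamping kit

## Task

Pack the stamping kit into the open carton. Slide the flat ink pad out along its channel from under the clear shelf until about a third of it hangs over the deck's front edge, then pinch it by its two long sides and lay it flat, face up, on the carton's floor; the green box and the orange box go in too, upright, so that all three rest flat on the carton's floor at once. Do not let the pad fall on the desk, and leave the rubber stamp, the stapler and the ink bottle where they are.

Things in the scene. Friction and masses are not known exactly. Their poses are not given: they have to be found in the camera images.
- stand: Fixed two-tier desk organiser; origin on the desk below its middle, z up, open front facing its own -x. Wooden deck, top at z=90 mm, 12 mm thick, x -110 to +120, 120 mm wide, legs from x=-55 back. A channel along x over the whole deck, 62 mm wide, open at both ends, lies between two rails 6 mm wide, 10 mm high. It keeps fingers off the sides of what lies in it.
- deck_edge (a point): Middle of the deck's front edge, on the deck's top (stand x=-110, z=90 mm), axes as the stand; free space in front of it.
- shelf_edge (a point): Middle of the clear shelf's front edge, underside (stand x=-50, z=240 mm: 150 mm above the deck). The shelf is 6 mm thick, goes back to x=+120, spans y=+-60 mm, and stands on four 10 mm posts at x=+20 and +114, y=+-52 mm. So 60 mm of deck are open from above; further back a tool must tilt to get under.
- pad: Flat ink pad, 160 (x) x 56 (y) x 8 mm, 80-170 g, blue with a black (-x) and a red (+x) field. Origin: centre of underside, z up. A rim 3 mm high (5 mm wide at the ends, 4 mm along the sides) stands round the fields, which lie 5 mm above the underside. Starts flat in the stand's channel, x along the stand's x, front end near the shelf's front edge. Friction on the deck about 0.6.
- pad_rib (a point): Top of the middle of the pad's cross rib (pad x=0, 8 mm above the underside), 5 mm wide, 3 mm above the fields, across the pad between them; a fingertip can push against rib or rim. The pad balances here: it tips off the deck if its middle passes the deck's edge or if one presses down on the overhanging part.
- carton: Open cardboard tray, fixed to the desk, outside 190 (x) x 162 (y) x 28 mm high, walls and floor 5 mm thick (inside 180 x 152 mm). Origin on the desk under its middle, z up.
- carton_in (a point): Centre of the carton's inner floor, 5 mm above the desk, axes as the carton.
- long_box: Green closed box with white labels, 100 (x) x 46 (y) x 50 mm high, 105 to 210 g, loose, standing upright on the desk. Origin at the centre of its underside, z up.
- short_box: Orange closed box with white labels, 60 (x) x 46 (y) x 50 mm high, 105 to 210 g, loose, standing upright on the desk. Origin at the centre of its underside, z up.
- stamp: Bystander: round rubber stamp with a brown handle, 42 mm diameter, 85 mm high, standing loose. Origin at the centre of its underside.
- stapler: Bystander: black stapler, 115 (x) x 34 (y) x 47 mm high, loose. Origin at the centre of its underside.
- ink_bottle: Bystander: blue plastic ink bottle with a black cap, 36 mm diameter, 70 mm high, standing loose. Origin at the centre of its underside.
Things that resemble listed ones, but are neither listed nor needed, are in the scene too. What is shaped like the short_box but purple or yellow is not meant.

How it is judged:
By the outcome, as a careful person would: the job done as asked, in the order asked, and still so for the second after the job is handed in, with the robot touching nothing.
It also fails if it takes over 72 s, if anything falls off the work surface, if the arm or the gripper's body presses on something with over 40 N, if the wrist force passes 120 N, or if a joint passes its speed limit or range.

## Robot

A 7-joint arm with a two-finger parallel gripper is mounted at the origin on the work surface. World frame = base frame: x ahead of the robot, y to its left, z up, the work surface at z = 0. Lengths are in m, angles in rad, forces in N, time in s.
With the tool pointing down it reaches from about 0.4 to 0.85 m from the base axis. Payload 4.4 kg.
Tool frame: the origin (TCP) lies on the centre line of the jaws, within the pads' length; the fingertips stand 8 mm ahead of it and the grasp point (between the pads) lies 11 mm behind it (robot.tip_reach is the distance from the TCP to the fingertips, in m); z points along the fingers, y is the direction in which the jaws open and shut (so a half turn about z gives the same grasp; the last joint's range is limited). The gripper opens to 94 mm and grips with 3 to 60 N. Pads are 16 mm wide; open, the fingers measure 119 mm over their backs; the gripper's body (75 mm by 177 mm) begins 78 mm behind the grasp point.
Start: joints at [1.129, 0.628, 0.038, 1.517, -0.027, 0.996, -0.02], TCP at [0.239, -0.605, 0.213] pointing down, gripper open.
Joint ranges: [-3.06, 3.06], [-0.37, 2.12], [-1.25, 1.32], [0.18, 2.47], [-1.1, 4.24], [0.23, 1.98], [-2.94, 2.94]. Speed limits (rad/s): [2.57, 2.57, 3.14, 3.14, 3.14, 3.14, 3.14].

## Interface

Orientations are given as a unit quaternion [x, y, z, w].
In Python, from plant import robot gives the robot as it stands. The module is installed in compiled form; this text tells all that it offers.
- The arm moves only by the tool arm_command, never from a script. Its argument "steps" is a list of rows, each a list of 3 entries, a list of its own where there are three numbers: the shift along the tool's x, y, z in units of 30 mm (1.0 is 30 mm), then the turn about the tool's z in units of 6 degrees (1.0 is 6 degrees), then the opening in per cent of the stroke, from 0 (shut) to 100 (fully open). In form: [[[x, y, z], twist, jaw], ...]. A call has exactly 5 rows; each row is the pose to reach, as a shift and turn from the pose commanded when the call began, along the tool's axes at that moment; what a row does not reach only later rows make up. A row lasts 1/10 s, in which the tool goes at most 50 mm and 8.59 degrees, less where a joint would pass 70% of its speed; a pose out of reach is approached as far as the arm can. A call with a gripper value outside its range is refused whole. The fingers move at their own pace and stop on an object; "force" is the grip in N (left out, the last holds). Time passes only in rows, so rows that repeat a pose let the fingers close, or fill a call up. It gives the time, the measured TCP pose, the force and the opening at its end, in the units of the state.
- robot.read_state(): the state, without advancing time (a new reading comes with each control period).
- robot.snapshot(name): name is "scene" or "top" or "wrist"; returns a dict with "img" (420x560x3 uint8, blue, green, red), "range_z" (420x560 float32, m along the optical axis (not along the pixel's ray), 0 where there is no reading), "fx", "fy", "cx", "cy" (pixels), "D" ([k1, k2, p1, p2, k3] as OpenCV has them; the pictures are not rectified), "rvec" (rotation vector, rad) and "tvec" (3), from world to camera coordinates, as OpenCV has them. Camera axes: x right, y down, z forward; pixel columns grow to the right and rows downward; lengths in m; the calibration is good to about 2 mm. A picture is of the moment at which its call begins.
- robot.job_done(): hands the job in, once; it reports no verdict.
Trained networks look in the newest picture that a camera, given by its name, has taken for a name from the list of things; names that differ only in an ending like _2 or _b are one class to them, and where a whole thing is asked for, a point or a joint stands for the part that bears it (a point fixed in the world has none). Each returns a list of dicts, best first, with "confidence" (0 to 1); they miss things now and then, are a little off and sometimes report something else, mostly with a low value. They report only what shows in the picture. A call takes as long as a camera call. They do not tell look-alikes from the thing itself.
- robot.spot_in(camera, target): "location" ([x, y, z] in m, in world coordinates, good to about 4 mm: the middle of the surface that is visible of it).
- robot.cut_out(camera, target): "pixels" (420x560 bool, what is visible of it).
- robot.spot_point(camera, target): "location" ([x, y, z] in m, in world coordinates, good to about 4 mm: a listed point, or the origin of a listed thing).
The state is a dict: "time": time; "joints": joint angles; "qd": joint speeds; "joint_torque": joint torques, N m; "position": TCP position; "tcp_rot": TCP orientation; "force": force on the tool from outside, world axes, zero at the start; "torque": the same for the moment, N m; "opening": finger opening in m.
Only numpy, scipy, OpenCV 4.12 (cv2) and the standard library are available. Lean on these libraries where they do the work, as an engineer would, in place of code of your own. Each camera call takes 0.05 s, during which the arm holds its last target. There are 200 camera calls.

## Working session

There is one attempt and no reset: what is moved stays moved. The work goes in short steps, Python scripts to look and compute and a tool call to move; the robot and the scene stay as the last step left them, time stands still between calls to the robot, and variables do not carry over. Pictures are saved under pics/ and viewed, about 8 in all and at most 12, crops included, and the job is handed in when it is done.

Besides the shell and the picture viewer there is one more tool, called after "Call:" by a JSON object that holds its "fn" and its "kwargs", one argument or row to a line. arm_command: Moves the arm, as the interface text tells. Its arguments: {"type":"object","properties":{"steps":{"type":"array","items":{"type":"array"}},"force":{"type":"number"}},"required":["steps"]}

```bash
mkdir -p pics; ls
cat > h.py <<'E'
import numpy as np, cv2
from plant import robot
from scipy.spatial.transform import Rotation as R
def snap(n,save=None):
    s=robot.snapshot(n)
    if save: cv2.imwrite('pics/'+save,s['img'])
    return s
def cloud(s):
    "world points HxWx3 (nan where no range)"
    K=np.array([[s['fx'],0,s['cx']],[0,s['fy'],s['cy']],[0,0,1]])
    h,w=s['range_z'].shape
    u,v=np.meshgrid(np.arange(w),np.arange(h))
    p=cv2.undistortPoints(np.stack([u,v],-1).reshape(-1,1,2).astype(np.float64),K,np.array(s['D'],float)).reshape(h,w,2)
    z=s['range_z'].astype(float).copy(); z[z==0]=np.nan
    c=np.dstack([p[...,0]*z,p[...,1]*z,z])
    Rm=cv2.Rodrigues(np.array(s['rvec'],float))[0]
    return (c-np.array(s['tvec']).reshape(3))@Rm
def proj(s,P):
    K=np.array([[s['fx'],0,s['cx']],[0,s['fy'],s['cy']],[0,0,1]])
    return cv2.projectPoints(np.array(P,float).reshape(-1,1,3),np.array(s['rvec'],float),np.array(s['tvec'],float),K,np.array(s['D'],float))[0].reshape(-1,2)
E
cat > a.py <<'E'
from h import *
print(robot.read_state())
for c in ['scene','top']:
    s=snap(c,c+'0.png')
    for t in ['stand','deck_edge','shelf_edge','pad','pad_rib','carton','carton_in','long_box','short_box','stamp','stapler','ink_bottle']:
        print(c,t,[(np.round(d['location'],3).tolist(),round(d['confidence'],2)) for d in robot.spot_point(c,t)][:4])
E
python3 a.py
```

```text
pics
{'time': 0.0, 'joints': array([ 1.12923353,  0.6293039 ,  0.03845136,  1.5183017 , -0.02701369,
        0.99626135, -0.02001395]), 'qd': array([-4.39194554e-04, -9.31360655e-04, -5.47180654e-05,  3.70955119e-04,
       -2.24255147e-04, -2.95488270e-03,  4.76487771e-04]), 'joint_torque': array([ 2.72584539e-04, -5.49730325e+01,  1.14372052e+00, -1.86636078e+01,
       -5.21821424e-02,  2.36407074e-02,  1.70110629e-04]), 'position': array([ 0.23834484, -0.60407707,  0.21260282]), 'tcp_rot': array([ 9.82404337e-01,  1.86764416e-01, -1.70580892e-04, -8.61374785e-04]), 'force': array([-0.49423159,  0.54459541, -0.23810405]), 'torque': array([-0.00649674, -0.03550332,  0.02605112]), 'opening': 0.09413036290382693}
scene stand [([0.577, -0.224, -0.002], 0.69), ([0.529, -0.238, 0.242], 0.63)]
scene deck_edge [([0.472, -0.241, 0.086], 0.77)]
scene shelf_edge [([0.533, -0.238, 0.241], 0.62)]
scene pad [([0.598, -0.231, 0.086], 0.68), ([0.484, -0.024, 0.003], 0.47)]
scene pad_rib [([0.595, -0.227, 0.096], 0.58), ([0.601, 0.234, 0.006], 0.46)]
scene carton [([0.602, 0.233, 0.0], 0.73)]
scen
[... 435 characters left out ...]
 ([0.485, -0.023, 0.002], 0.51)]
top stand [([0.582, -0.231, 0.002], 0.64), ([0.375, -0.129, 0.001], 0.6)]
top deck_edge [([0.475, -0.243, 0.089], 0.89), ([0.768, 0.018, -0.0], 0.5)]
top shelf_edge [([0.534, -0.234, 0.245], 0.65)]
top pad []
top pad_rib []
top carton [([0.603, 0.237, -0.003], 0.61)]
top carton_in [([0.603, 0.233, 0.007], 0.63)]
top long_box [([0.483, -0.022, -0.001], 0.69), ([0.621, 0.019, -0.001], 0.48)]
top short_box [([0.344, -0.017, -0.001], 0.97), ([0.398, 0.224, 0.002], 0.86), ([0.626, 0.017, -0.004], 0.76), ([0.672, -0.09, -0.002], 0.74)]
top stamp [([0.372, -0.131, 0.002], 0.6)]
top stapler [([0.767, 0.019, -0.0], 0.89)]
top ink_bottle [([0.358, 0.133, 0.006], 0.51)]
```

View pics/scene0.png

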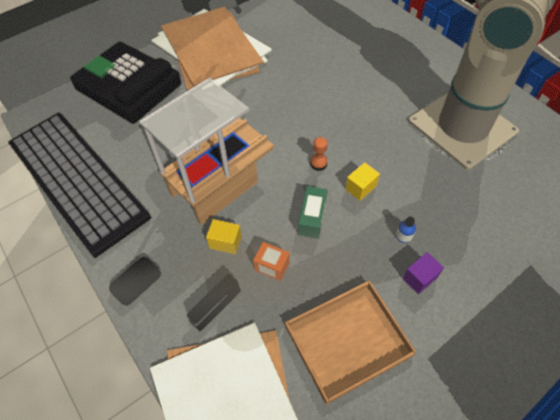

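View pics/top0.png

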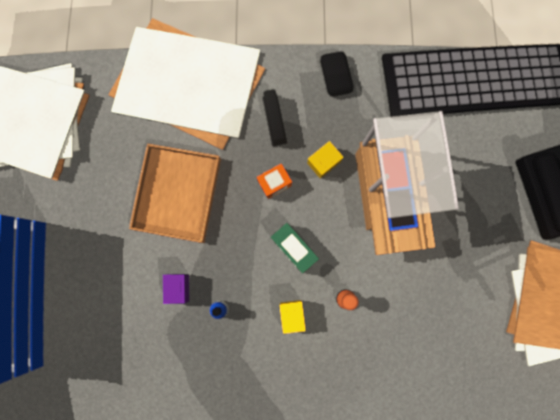

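The scene picture shows the pad in the stand at about (215,155), partly under the clear shelf. The carton is at (350,340) and the green box at (313,210). Four things are shaped like the short box: in the top picture, yellow at (325,158) and (292,317), purple at (175,289), and orange with a white label at (275,180). Only the orange one fits the description. Next I'll confirm it in a crop and measure the poses.

```bash
cat > b.py <<'E'
from h import *
s=snap('top'); C=cloud(s); img=s['img']; hsv=cv2.cvtColor(img,cv2.COLOR_BGR2HSV)
def rect(P,n):
    r=cv2.minAreaRect(P[:,:2].astype(np.float32)); b=cv2.boxPoints(r)
    print(n,len(P),'c',np.round(r[0],4),'size',np.round(r[1],4),'ang',round(r[2],1),'z',np.round(np.nanpercentile(P[:,2],[5,50,95]),4))
ok=np.isfinite(C[...,2])
def near(x,y,r,z0,z1):
    return ok&(np.hypot(C[...,0]-x,C[...,1]-y)<r)&(C[...,2]>z0)&(C[...,2]<z1)
for n,x,y,r,z0,z1 in [('long',.485,-.023,.07,.043,.06),('short',.624,.017,.055,.043,.06),('carton',.603,.235,.15,.021,.036)]:
    rect(C[near(x,y,r,z0,z1)],n)
for c in ['top','scene']:
    if c=='scene':
        s=snap('scene');C=cloud(s);ok=np.isfinite(C[...,2]);hsv=cv2.cvtColor(s['img'],cv2.COLOR_BGR2HSV)
    m=near(.59,-.23,.2,.08,.12); rect(C[m],c+' deck')
    m=near(.6,-.23,.2,.225,.26);
    if m.sum()>10: rect(C[m],c+' shelf')
    blue=(hsv[...,0]>105)&(hsv[...,0]<130)&(hsv[...,1]>120)
    m=near(.59,-.23,.16,.07,.12)&blue; 
    if m.sum()>5: rect(C[m],c+' padblue')
    for d in robot.cut_out(c,'pad')[:2]:
        p=d['pixels']; print(c,'pad cut',p.sum(),d['confidence'],np.nanpercentile(C[p],[2,50,98],axis=0).round(3).tolist())
t=img[135:285,230:350]; u=snap('scene')['img'][70:220,130:290]
cv2.imwrite('pics/crop1.png',np.hstack([cv2.resize(t,(400,500)),cv2.resize(u,(400,500))[:, :]]))
E
python3 b.py
```

```text
long 1099 c [ 0.4856 -0.0232] size [0.1001 0.0461] ang 41.1 z [0.0478 0.0507 0.0538]
short 639 c [0.6273 0.0184] size [0.0465 0.0601] ang 29.5 z [0.0478 0.0509 0.0539]
carton 882 c [0.605 0.233] size [0.1646 0.1906] ang 79.5 z [0.0225 0.0279 0.0311]
top deck 3324 c [ 0.5895 -0.229 ] size [0.2311 0.1197] ang 7.3 z [0.0877 0.0914 0.1015]
top shelf 7036 c [ 0.6198 -0.2258] size [0.1701 0.1229] ang 6.6 z [0.2444 0.2468 0.2491]
top padblue 132 c [ 0.531  -0.2366] size [0.022  0.0556] ang 8.4 z [0.0944 0.0982 0.1011]
top pad cut 349 0.86 [[0.52, -0.264, 0.093], [0.532, -0.237, 0.097], [0.546, -0.209, 0.101]]
scene deck 4290 c [ 0.5859 -0.2282] size [0.2327 0.1228] ang 6.8 z [0.0864 0.0924 0.1002]
scene shelf 4509 c [ 0.6157 -0.225 ] size [0.1723 0.1254] ang 6.2 z [0.2423 0.2452 0.2471]
scene padblue 262 c [ 0.5957 -0.2278] size [0.1583 0.0585] ang 5.8 z [0.0935 0.0965 0.0993]
scene pad cut 1264 0.56 [[0.518, -0.258, 0.092], [0.601, -0.226, 0.096], [0.666, -0.195, 0.099]]
```

View pics/crop1.png

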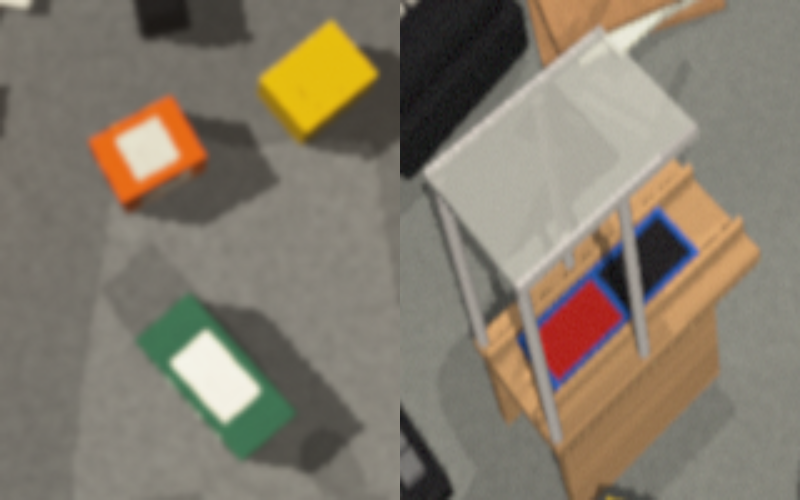

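The crop confirms orange at (150,150) as the short box and green at (215,375) as the long box. The right half shows the pad's black front field just emerging from under the shelf edge. My moves can't tilt the tool, so before going near the shelf I'll bring the gripper into view and measure its shape.

```bash
cat >> h.py <<'E'
def go(x,y,z,yaw,q=None):
    "units of shift and twist for TCP target; yaw deg = direction of tool x in world"
    st=robot.read_state(); r=R.from_quat(st['tcp_rot']); m=r.as_matrix()
    d=m.T@(np.array([x,y,z])-st['position'])/0.03
    cur=np.degrees(np.arctan2(m[1,0],m[0,0])); t=-((yaw-cur+180)%360-180)/6
    print('pos',st['position'].round(4),'yaw',round(cur,2),'tilt',np.degrees(np.arccos(-m[2,2])).round(2),'-> shift',d.round(2),'twist',round(t,2))
E
python3 -c "
from h import *
go(.40,-.40,.33,-83.3);go(.40,-.25,.33,-83.3); go(.4,-.25,.33,6.7)"
```

```text
pos [ 0.2386 -0.6046  0.2135] yaw 21.53 tilt 0.0 -> shift [ 7.51 -4.37 -3.88] twist 17.47
pos [ 0.2386 -0.6046  0.2135] yaw 21.53 tilt 0.0 -> shift [ 9.34 -9.02 -3.88] twist 17.47
pos [ 0.2386 -0.6046  0.2135] yaw 21.53 tilt 0.0 -> shift [ 9.34 -9.02 -3.88] twist 2.47
```

Call:
{"fn": "arm_command", "kwargs": {
  "steps": [
    [[1.5, -1.4, -0.7], 1.4, 100],
    [[3, -2.8, -1.4], 2.8, 100],
    [[4.5, -4.2, -2.1], 4.2, 100],
    [[6, -5.6, -2.8], 5.6, 100],
    [[7.5, -7, -3.8], 7, 100]
  ]
}}

```text
time: 2.05
position: [0.3401, -0.3903, 0.2975]
tcp_rot: [0.984, -0.18, -0.0, -0.0]
force: [-0.3, -0.1, -0.2]
opening: 0.0935
```

```bash
python3 -c "
from h import *
go(.40,-.25,.33,-83.3)"
```

```text
pos [ 0.3401 -0.3903  0.2975] yaw -20.7 tilt 0.04 -> shift [ 0.21 -5.08 -1.08] twist 10.43
```

Call:
{"fn": "arm_command", "kwargs": {
  "steps": [
    [[0, -1, -0.2], 1.4, 100],
    [[0, -2, -0.4], 2.8, 100],
    [[0.1, -3, -0.7], 4.2, 100],
    [[0.2, -4, -1], 5.6, 100],
    [[0.2, -5, -1.1], 7, 100]
  ]
}}

```text
time: 2.55
position: [0.3985, -0.2531, 0.3311]
tcp_rot: [0.854, -0.52, 0.001, -0.0]
force: [0.6, -0.2, -0.1]
opening: 0.0938
```

Call:
{"fn": "arm_command", "kwargs": {
  "steps": [
    [[0, 0, 0], 1.4, 100],
    [[0, 0, 0], 2.8, 100],
    [[0, 0, 0], 3.4, 100],
    [[0, 0, 0], 3.4, 100],
    [[0, 0, 0], 3.4, 100]
  ]
}}

```text
time: 3.05
position: [0.3974, -0.254, 0.3302]
tcp_rot: [0.751, -0.66, 0.0, -0.0]
force: [0.4, -0.3, 0.7]
opening: 0.094
```

```bash
cat > c.py <<'E'
from h import *
s=snap('scene','scene1.png'); C=cloud(s)
st=robot.read_state(); m=R.from_quat(st['tcp_rot']).as_matrix()
go(.40,-.25,.33,-83.3); print(st['joints'].round(3))
L=(C-st['position'])@m   # tool frame
ok=np.isfinite(L[...,0])&(np.abs(L[...,0])<.2)&(np.abs(L[...,1])<.2)&(L[...,2]<.015)&(L[...,2]>-.35)
P=L[ok]
for a in np.arange(-.35,.01,.015):
    q=P[(P[:,2]>=a)&(P[:,2]<a+.015)]
    if len(q)>5: print(round(a,3),len(q),'x',np.percentile(q[:,0],[1,99]).round(3),'y',np.percentile(q[:,1],[1,99]).round(3))
E
python3 c.py
```

```text
pos [ 0.3974 -0.254   0.3301] yaw -82.69 tilt 0.01 -> shift [-0.12 -0.1   0.  ] twist 0.1
[ 0.189  0.257  0.413  1.83  -0.116  1.078 -2.369]
-0.11 39 x [-0.036 -0.019] y [-0.08  -0.064]
-0.095 43 x [-0.034 -0.004] y [-0.08 -0.06]
-0.08 24 x [-0.012  0.009] y [-0.059 -0.048]
-0.065 91 x [-0.011  0.008] y [-0.059 -0.046]
-0.05 79 x [-0.012  0.008] y [-0.059 -0.047]
-0.035 142 x [-0.012  0.008] y [-0.058  0.06 ]
-0.02 149 x [-0.012  0.009] y [-0.059  0.06 ]
-0.005 89 x [-0.011  0.008] y [-0.057  0.059]
```

View pics/scene1.png

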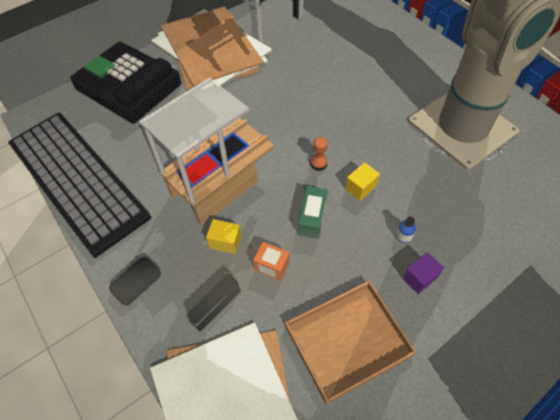

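Call:
{"fn": "arm_command", "kwargs": {
  "steps": [
    [[0, 0, 1], 0, 100],
    [[0, 0.1, 2.2], 0.1, 100],
    [[-0.1, 0.2, 3.3], 0.1, 100],
    [[-0.1, 0.3, 4.3], 0.1, 100],
    [[-0.1, 0.3, 4.3], 0.1, 100]
  ]
}}

```text
time: 3.6
position: [0.3854, -0.2507, 0.1983]
tcp_rot: [0.747, -0.665, -0.004, 0.001]
force: [-0.8, 0.6, -0.2]
opening: 0.094
```

```bash
sed -i "s/scene1/scene2/" c.py
cat >> c.py <<'E'
cv2.imwrite('pics/crop2.png',cv2.resize(s['img'][0:260,100:440],(800,612))[:600])
s=snap('top','top2.png'); C=cloud(s); L=(C-st['position'])@m
for a in np.arange(-.5,-.06,.03):
    q=L[np.isfinite(L[...,0])&(L[...,2]>=a)&(L[...,2]<a+.03)&(np.abs(L[...,0])<.25)&(np.abs(L[...,1])<.15)]
    if len(q)>5: print('top',round(a,3),len(q),'x',np.percentile(q[:,0],[1,99]).round(3),'y',np.percentile(q[:,1],[1,99]).round(3))
E
python3 c.py
```

```text
pos [ 0.387  -0.2518  0.2002] yaw -83.37 tilt 0.2 -> shift [-0.02 -0.42 -4.33] twist -0.01
[ 0.248  0.404  0.368  2.042 -0.212  0.734 -2.278]
-0.2 241 x [-0.038  0.01 ] y [-0.034  0.015]
-0.185 419 x [-0.039  0.031] y [-0.039  0.017]
-0.17 168 x [-0.036  0.027] y [-0.039  0.014]
-0.155 219 x [-0.024  0.016] y [-0.039  0.018]
-0.14 1188 x [-0.036  0.029] y [-0.086  0.089]
-0.125 472 x [-0.037  0.029] y [-0.086  0.087]
-0.11 475 x [-0.037  0.027] y [-0.079  0.081]
-0.095 149 x [-0.036  0.03 ] y [-0.079  0.081]
-0.08 40 x [-0.012  0.008] y [-0.009  0.062]
-0.065 104 x [-0.013  0.007] y [-0.057  0.059]
-0.05 1449 x [-0.061  0.059] y [-0.199  0.053]
-0.035 104 x [-0.013  0.007] y [-0.057  0.059]
-0.02 99 x [-0.013  0.007] y [-0.057  0.062]
-0.005 73 x [-0.013  0.005] y [-0.056  0.06 ]
top -0.5 2813 x [-0.109 -0.037] y [0.011 0.038]
top -0.47 2578 x [-0.105 -0.017] y [-0.006  0.039]
top -0.44 2553 x [-0.086 -0.004] y [-0.041  0.023]
top -0.41 2084 x [-0.077  0.018] y [-0.057  0.013]
top -0.38 979 x [-0.069  0.004] y [-0.06   0.003]
top -0.35 300 x [-0.055  0.   ] y [-0.056 -0.009]
top -0.32 179 x [-0.036 -0.007] y [-0.036 -0.001]
top -0.29 599 x [-0.036  0.004] y [-0.051  0.015]
top -0.26 433 x [-0.036 -0.005] y [-0.037  0.024]
top -0.23 428 x [-0.038  0.002] y [-0.04   0.029]
top -0.2 586 x [-0.037  0.028] y [-0.042  0.026]
top -0.17 65 x [-0.034  0.02 ] y [-0.042 -0.016]
top -0.14 2696 x [-0.034  0.032] y [-0.089  0.086]
top -0.11 505 x [-0.034  0.007] y [-0.08   0.076]
top -0.08 21 x [-0.01   0.009] y [0.045 0.051]
```

View pics/crop2.png

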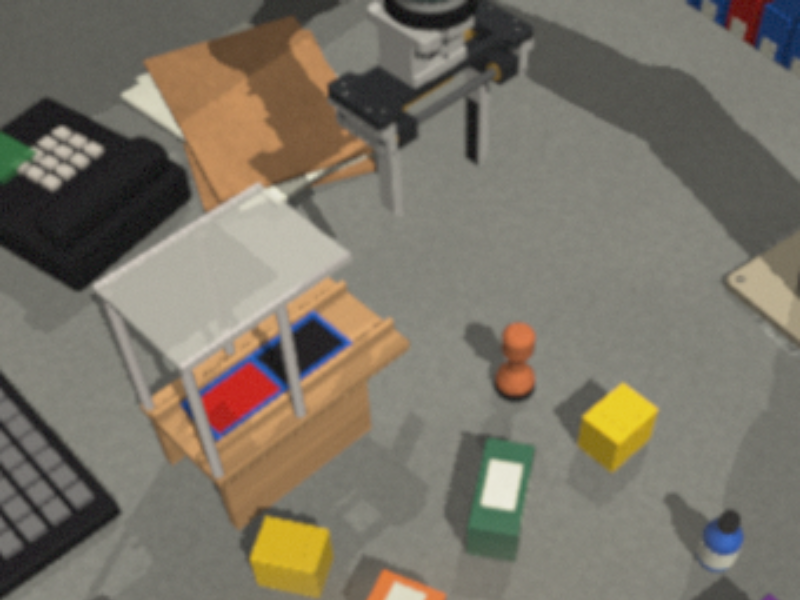

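The crop shows the gripper's wide body at about (430,80), above two long thin fingers. The narrow wrist sits on top of it. What matters is whether the wide part can slide in under the shelf, so I'll measure its top profile and the shelf's underside.

```bash
cat > d.py <<'E'
from h import *
st=robot.read_state(); m=R.from_quat(st['tcp_rot']).as_matrix()
go(.387,-.25,.2,-83.3)
for c in ['top','scene']:
    s=snap(c); C=cloud(s); L=(C-st['position'])@m
    f=np.isfinite(L[...,0])
    for a in np.arange(-.095,.1,.01):
        q=L[f&(np.abs(L[...,0])<.03)&(L[...,1]>=a)&(L[...,1]<a+.01)&(L[...,2]<-.12)&(L[...,2]>-.17)]
        if len(q)>8: print(c,'y',round(a,3),len(q),'z',np.percentile(q[:,2],[3,25,50,75]).round(4))
    # shelf top & deck, ref heights
    e=np.array([.993,.117]); X=(C[...,:2]-[.583,-.229])@e; Y=(C[...,:2]-[.583,-.229])@[-.117,.993]
    q=C[f&(X>-35)&(C[...,2]>.22)&(X>-.035)&(X<.105)&(abs(Y)<.045)&(C[...,2]<.27)]; print(c,'shelf top',np.median(q[:,2]),len(q))
    q=C[f&(X>-.105)&(X<-.075)&(abs(Y)<.027)&(C[...,2]>.07)&(C[...,2]<.11)]; print(c,'deck',np.median(q[:,2]),len(q))
    q=C[f&(C[...,0]>.4)&(C[...,0]<.65)&(C[...,1]>.05)&(C[...,1]<.13)]; print(c,'desk',np.median(q[:,2]))
E
python3 d.py
```

```text
pos [ 0.3882 -0.2526  0.2015] yaw -83.37 tilt 0.01 -> shift [-0.09  0.03  0.05] twist -0.01
top y -0.095 125 z [-0.1347 -0.1336 -0.1328 -0.1318]
top y -0.085 269 z [-0.135  -0.1336 -0.1328 -0.1319]
top y -0.075 265 z [-0.1347 -0.1336 -0.133  -0.1321]
top y -0.065 236 z [-0.1351 -0.1336 -0.1329 -0.132 ]
top y -0.055 217 z [-0.1353 -0.1337 -0.1329 -0.132 ]
top y -0.045 157 z [-0.1676 -0.1476 -0.1342 -0.1321]
top y -0.035 16 z [-0.1325 -0.1308 -0.1274 -0.1255]
top y -0.025 27 z [-0.142  -0.1376 -0.1321 -0.128 ]
top y -0.015 21 z [-0.1398 -0.1331 -0.1299 -0.127 ]
top y -0.005 15 z [-0.1337 -0.1298 -0.1282 -0.1271]
top y 0.005 11 z [-0.1341 -0.1311 -0.1289 -0.1264]
top y 0.015 25 z [-0.1338 -0.1324 -0.1303 -0.1277]
top y 0.025 47 z [-0.1351 -0.133  -0.1323 -0.1313]
top y 0.035 43 z [-0.1355 -0.1333 -0.1322 -0.1304]
top y 0.045 53 z [-0.1344 -0.1328 -0.1316 -0.1278]
top y 0.055 197 z [-0.1348 -0.1331 -0.1322 -0.1307]
top y 0.065 196 z [-0.1348 -0.1335 -0.1327 -0.1317]
top y 0.075 217 z [-0.1349 -0.1334 -0.1323 -0.1316]
top y 0.085 47 z [-0.134  -0.1329 -0.1324 -0.1314]
top shelf top 0.2467
[... 510 characters left out ...]
-0.1307]
scene y -0.015 75 z [-0.158  -0.1453 -0.142  -0.1333]
scene y -0.005 65 z [-0.1586 -0.1486 -0.1405 -0.1306]
scene y 0.005 54 z [-0.1543 -0.1481 -0.1397 -0.1321]
scene y 0.015 32 z [-0.1525 -0.14   -0.1314 -0.1279]
scene y 0.025 24 z [-0.1333 -0.1318 -0.1306 -0.1281]
scene y 0.035 27 z [-0.1328 -0.1318 -0.1301 -0.126 ]
scene y 0.045 31 z [-0.133  -0.132  -0.1307 -0.1258]
scene y 0.055 102 z [-0.1333 -0.1324 -0.1304 -0.1261]
scene y 0.065 73 z [-0.134  -0.1325 -0.1321 -0.1317]
scene y 0.075 78 z [-0.134  -0.1328 -0.1323 -0.1317]
scene y 0.085 30 z [-0.1336 -0.1325 -0.1319 -0.1313]
scene shelf top 0.24520288138794577 2567
scene deck 0.0894391892526 221
scene desk -8.463259690839173e-05
```

The wide body's top lies 133 mm behind the TCP, 141 mm above the tips. With the jaws open along the channel, the inner finger can pass over the 8 mm rim while the body stays about 1 mm below the shelf's underside. No tilt is needed. I'll descend in front of the deck first.

Call:
{"fn": "arm_command", "kwargs": {
  "steps": [
    [[0, 0, 1], 0, 100],
    [[0, 0, 2], 0, 100],
    [[0, 0, 3], 0, 100],
    [[0, 0, 3.15], 0, 100],
    [[0, 0, 3.15], 0, 100]
  ]
}}

```text
time: 4.3
position: [0.3886, -0.2526, 0.1072]
tcp_rot: [0.747, -0.665, 0.0, -0.0]
force: [0.6, 1.2, 0.8]
opening: 0.094
```

```bash
python3 -c "
from h import *
go(.4847,-.2406,.1066,-83.3)
go(.4847,-.2406,.1066,-83.3); print(robot.read_state()['force'].round(2),robot.read_state()['opening'])"
```

```text
pos [ 0.3886 -0.2526  0.1072] yaw -83.37 tilt 0.04 -> shift [-0.03 -3.23  0.02] twist -0.01
pos [ 0.3886 -0.2526  0.1072] yaw -83.37 tilt 0.04 -> shift [-0.03 -3.23  0.02] twist -0.01
[0.58 1.18 0.82] 0.09402565273093527
```

Call:
{"fn": "arm_command", "kwargs": {
  "steps": [
    [[0, -0.5, 0.02], 0, 100],
    [[0, -1, 0.02], 0, 100],
    [[0, -1.4, 0.02], 0, 100],
    [[0, -1.7, 0.02], 0, 100],
    [[0, -1.7, 0.02], 0, 100]
  ]
}}

```text
time: 4.8
position: [0.4409, -0.246, 0.1066]
tcp_rot: [0.748, -0.664, 0.001, -0.0]
force: [-0.4, 0.8, -0.6]
opening: 0.0943
```

```bash
python3 -c "
from h import *
go(.4847,-.2406,.1066,-83.3);st=robot.read_state();print(st['force'],st['joints'].round(3))"
```

```text
pos [ 0.4409 -0.246   0.1066] yaw -83.25 tilt 0.13 -> shift [-0.01 -1.47  0.  ] twist 0.01
[-0.42935134  0.79315751 -0.58938011] [ 0.257  0.603  0.291  2.027 -0.316  0.551 -2.254]
```

Call:
{"fn": "arm_command", "kwargs": {
  "steps": [
    [[0, -0.2, 0], 0, 100],
    [[0, -0.4, 0], 0, 100],
    [[0, -0.6, 0], 0, 100],
    [[0, -0.7, 0], 0, 100],
    [[0, -0.7, 0], 0, 100]
  ]
}}

```text
time: 5.3
position: [0.46, -0.2438, 0.1059]
tcp_rot: [0.747, -0.665, 0.0, -0.0]
force: [0.3, -0.6, -0.6]
opening: 0.0939
```

Call:
{"fn": "arm_command", "kwargs": {
  "steps": [
    [[0, -0.2, 0], 0, 100],
    [[0, -0.4, 0], 0, 100],
    [[0, -0.6, 0], 0, 100],
    [[0, -0.75, 0], 0, 100],
    [[0, -0.75, 0], 0, 100]
  ]
}}

```text
time: 5.8
position: [0.4829, -0.241, 0.1059]
tcp_rot: [0.747, -0.665, 0.0, -0.0]
force: [0.8, 0.6, 1.0]
opening: 0.0942
```

```bash
cat > e.py <<'E'
from h import *
import sys
st=robot.read_state();print(st['force'],st['joints'].round(3))
go(.4847,-.2406,.1066,-83.3)
e=np.array([.993,.117]); n=np.array([-.117,.993]); O=np.array([.583,-.229])
p=st['position'][:2]-O; print('stand X,Y',p@e,p@n)
for c in ['top','scene']:
    s=snap(c); C=cloud(s); hsv=cv2.cvtColor(s['img'],cv2.COLOR_BGR2HSV)
    blue=(hsv[...,0]>105)&(hsv[...,0]<130)&(hsv[...,1]>120)
    X=(C[...,:2]-O)@e; Y=(C[...,:2]-O)@n
    k=np.isfinite(X)&(abs(Y)<.05)&(X>-.25)&(X<.15)&(C[...,2]>.08)&(C[...,2]<.115)&blue
    if k.sum()>5: print(c,'blue X',np.percentile(X[k],[1,99]).round(4),'Y',np.percentile(Y[k],[2,98]).round(4),'z',np.median(C[k][:,2]).round(4),k.sum())
    if len(sys.argv)>1: cv2.imwrite('pics/%s_%s.png'%(sys.argv[1],c),s['img'])
E
python3 e.py v3
```

```text
[0.77500797 0.63016294 0.98992432] [ 0.213  0.643  0.302  1.934 -0.317  0.61  -2.305]
pos [ 0.4829 -0.241   0.1059] yaw -83.32 tilt 0.04 -> shift [-0.01 -0.06 -0.02] twist -0.0
stand X,Y -0.1008179631421943 -0.0002463011127071723
top blue X [-0.0483 -0.0425] Y [0.009  0.0258] z 0.0992 28
scene blue X [-0.0499  0.1072] Y [-0.0277  0.0274] z 0.0968 275
```

The tip skimmed the rim and nudged the pad about 15 mm further back. The finger now stands right above the front rim, with hardly any force. I'll press lightly on the rim and drag the pad outward by friction.

Call:
{"fn": "arm_command", "kwargs": {
  "steps": [
    [[0, 0, 0.05], 0, 100],
    [[0, 0, 0.1], 0, 100],
    [[0, 0.1, 0.12], 0, 100],
    [[0, 0.25, 0.12], 0, 100],
    [[0, 0.4, 0.12], 0, 100]
  ]
}}

```text
time: 6.4
position: [0.4694, -0.2426, 0.1022]
tcp_rot: [0.747, -0.665, -0.0, 0.0]
force: [0.5, -0.6, -0.1]
opening: 0.0941
```

```bash
python3 e.py
```

```text
[ 0.45092861 -0.56859679 -0.14382445] [ 0.228  0.636  0.296  1.966 -0.319  0.585 -2.288]
pos [ 0.4694 -0.2426  0.1022] yaw -83.38 tilt 0.03 -> shift [-0.01 -0.52 -0.15] twist -0.01
stand X,Y -0.11444008070520294 -0.00023388906867432494
top blue X [-0.0483 -0.0425] Y [0.0105 0.0255] z 0.0984 26
scene blue X [-0.0505  0.1069] Y [-0.028   0.0268] z 0.0966 295
```

```bash
python3 -c "
import cv2;a=cv2.imread('pics/v3_scene.png')[60:230,130:330];b=cv2.imread('pics/v3_top.png')[120:290,330:450]
cv2.imwrite('pics/crop3.png',cv2.hconcat([cv2.resize(a,(500,425)),cv2.resize(b,(300,425))]))"
```

```text
(no output)
```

View pics/crop3.png

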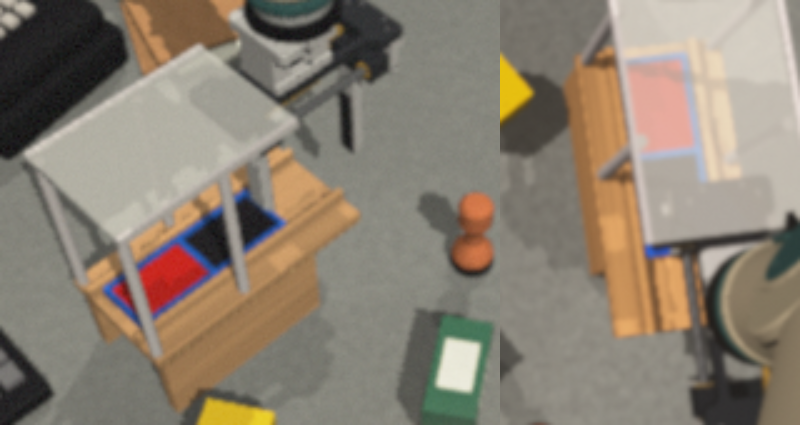

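The finger in the scene crop at (262,208) stands at the front edge of the pad, not behind its rim, so the tip passed slightly too low and pushed the pad back. I'll touch the deck to calibrate the height before trying again.

Call:
{"fn": "arm_command", "kwargs": {
  "steps": [
    [[0, 0, 0.1], 0, 100],
    [[0, 0, 0.15], 0, 100],
    [[0, 0, 0.2], 0, 100],
    [[0, 0, 0.2], 0, 100],
    [[0, 0, 0.2], 0, 100]
  ]
}}

```text
time: 7.0
position: [0.4702, -0.2427, 0.098]
tcp_rot: [0.747, -0.665, 0.0, -0.001]
force: [-4.3, 2.1, 18.1]
opening: 0.0941
```

```bash
python3 -c "
from h import *
st=robot.read_state();print(st['force'].round(2),st['position'].round(4)); robot.snapshot('wrist'); st=robot.read_state();print(st['force'].round(2),st['position'].round(4))"
```

```text
[-4.3   2.14 18.07] [ 0.4702 -0.2427  0.098 ]
[-5.82  1.4  18.57] [ 0.4702 -0.2427  0.098 ]
```

Call:
{"fn": "arm_command", "kwargs": {
  "steps": [
    [[0, 0.1, -0.15], 0, 100],
    [[0, 0.2, -0.34], 0, 100],
    [[0, 0.2, -0.34], 0, 100],
    [[0, 0.2, -0.34], 0, 100],
    [[0, 0.2, -0.34], 0, 100]
  ]
}}

```text
time: 7.55
position: [0.4641, -0.2432, 0.1063]
tcp_rot: [0.747, -0.665, -0.0, 0.0]
force: [-0.6, 0.6, 0.1]
opening: 0.0937
```

```bash
python3 -c "
from h import *
st=robot.read_state();print(st['force'].round(2),st['position'].round(5)); robot.snapshot('wrist'); st=robot.read_state();print(st['force'].round(2),st['position'].round(5))
go(.583-.096*.993,-.229-.096*.117,.1066,-83.3)"
```

```text
[-0.6   0.59  0.14] [ 0.46405 -0.2432   0.10629]
[-0.81  0.96 -0.46] [ 0.46404 -0.24318  0.10626]
pos [ 0.464  -0.2432  0.1063] yaw -83.36 tilt 0.03 -> shift [-0.01 -0.79 -0.01] twist -0.01
```

Call:
{"fn": "arm_command", "kwargs": {
  "steps": [
    [[0, -0.2, -0.015], 0, 100],
    [[0, -0.4, -0.015], 0, 100],
    [[0, -0.6, -0.015], 0, 100],
    [[0, -0.79, -0.015], 0, 100],
    [[0, -0.79, -0.015], 0, 100]
  ]
}}

```text
time: 8.1
position: [0.4888, -0.2403, 0.1069]
tcp_rot: [0.747, -0.665, 0.0, -0.0]
force: [0.5, 0.0, -0.1]
opening: 0.0937
```

```bash
python3 e.py
```

```text
[ 0.54043358  0.03639008 -0.07880725] [ 0.207  0.646  0.304  1.92  -0.316  0.621 -2.313]
pos [ 0.4888 -0.2403  0.1069] yaw -83.3 tilt 0.05 -> shift [-0.01  0.14  0.01] twist 0.0
stand X,Y -0.09482182713249124 -0.0001800690276319464
top blue X [-0.0482 -0.0424] Y [0.0026 0.0252] z 0.0989 33
scene blue X [-0.0488  0.1071] Y [-0.0282  0.0273] z 0.0969 263
```

Call:
{"fn": "arm_command", "kwargs": {
  "steps": [
    [[0, 0, 0.05], 0, 100],
    [[0, 0, 0.1], 0, 100],
    [[0, 0.1, 0.1], 0, 100],
    [[0, 0.25, 0.1], 0, 100],
    [[0, 0.4, 0.1], 0, 100]
  ]
}}

```text
time: 8.7
position: [0.4797, -0.2428, 0.1059]
tcp_rot: [0.747, -0.665, 0.004, -0.002]
force: [4.3, 0.6, 6.2]
opening: 0.094
```

```bash
python3 e.py
```

```text
[4.3175004  0.62410286 6.15680739] [ 0.221  0.637  0.298  1.947 -0.32   0.594 -2.296]
pos [ 0.4797 -0.2428  0.1059] yaw -83.35 tilt 0.5 -> shift [-0.05 -0.17 -0.02] twist -0.01
stand X,Y -0.10418222184546057 -0.001646023407723754
top blue X [-0.0557 -0.0424] Y [0.0074 0.0261] z 0.0985 43
scene blue X [-0.0579  0.0979] Y [-0.0281  0.0271] z 0.097 287
```

Friction drags the pad: it moved 9 mm outward along with the finger. I'll keep going.

Call:
{"fn": "arm_command", "kwargs": {
  "steps": [
    [[0, 0.2, 0.02], 0, 100],
    [[0, 0.4, 0.02], 0, 100],
    [[0, 0.6, 0.02], 0, 100],
    [[0, 0.8, 0.02], 0, 100],
    [[0, 1, 0.02], 0, 100]
  ]
}}

```text
time: 9.3
position: [0.4511, -0.2471, 0.1057]
tcp_rot: [0.747, -0.665, 0.005, -0.002]
force: [6.1, 0.7, 8.7]
opening: 0.0937
```

```bash
python3 e.py
```

```text
[6.12807377 0.68485394 8.68358875] [ 0.253  0.61   0.289  2.012 -0.32   0.55  -2.26 ]
pos [ 0.4511 -0.2471  0.1057] yaw -83.35 tilt 0.66 -> shift [-0.09 -1.14 -0.02] twist -0.01
stand X,Y -0.133081067469149 -0.002545351222614404
top blue X [-0.0843 -0.0424] Y [0.0079 0.025 ] z 0.0978 93
scene blue X [-0.0869  0.0695] Y [-0.0293  0.027 ] z 0.0969 305
```

Call:
{"fn": "arm_command", "kwargs": {
  "steps": [
    [[0, 0.15, 0], 0, 100],
    [[0, 0.3, 0], 0, 100],
    [[0, 0.45, 0], 0, 100],
    [[0, 0.6, 0], 0, 100],
    [[0, 0.6, 0], 0, 100]
  ]
}}

```text
time: 9.9
position: [0.4326, -0.2494, 0.1057]
tcp_rot: [0.747, -0.665, 0.005, -0.002]
force: [3.8, -0.5, 10.7]
opening: 0.094
```

Call:
{"fn": "arm_command", "kwargs": {
  "steps": [
    [[0, 0, -0.2], 0, 100],
    [[0, 0, -0.4], 0, 100],
    [[0, -0.3, -0.4], 0, 100],
    [[0, -0.5, -0.4], 0, 100],
    [[0, -0.5, -0.4], 0, 100]
  ]
}}

```text
time: 10.4
position: [0.4441, -0.2454, 0.1151]
tcp_rot: [0.747, -0.664, 0.0, -0.0]
force: [-0.6, 0.3, 0.7]
opening: 0.0937
```

```bash
python3 e.py v4; python3 -c "
import cv2;a=cv2.imread('pics/v4_scene.png')[60:230,130:330];b=cv2.imread('pics/v4_top.png')[120:290,330:450]
cv2.imwrite('pics/crop4.png',cv2.hconcat([cv2.resize(a,(500,425)),cv2.resize(b,(300,425))]))"
```

```text
[-0.56802298  0.26041772  0.72018118] [ 0.246  0.593  0.301  2.013 -0.308  0.579 -2.266]
pos [ 0.4441 -0.2454  0.1151] yaw -83.28 tilt 0.02 -> shift [ 0.   -1.36  0.28] twist 0.0
stand X,Y -0.13987400344643916 7.358433583904413e-06
top blue X [-0.1038 -0.0428] Y [-0.0009  0.0249] z 0.098 141
scene blue X [-0.1058  0.0514] Y [-0.0293  0.0262] z 0.0966 319
```

View pics/crop4.png

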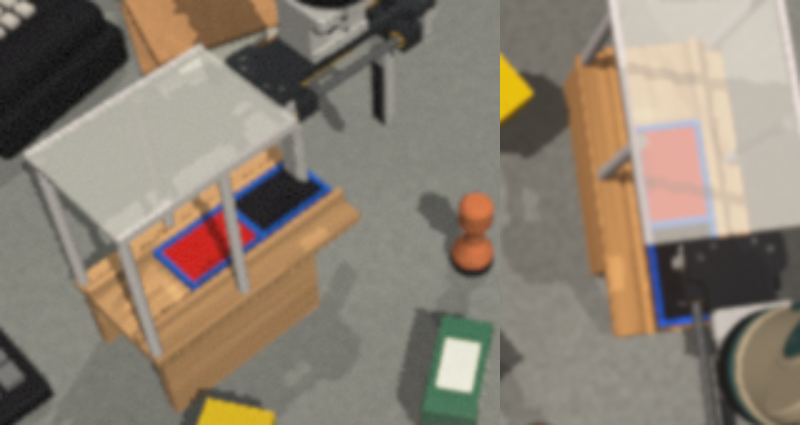

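The pad's front is now near the deck's edge, and the finger at (297,170) is over the black field behind the rim. I'll lower it and hook the rim.

Call:
{"fn": "arm_command", "kwargs": {
  "steps": [
    [[0, 0, 0.2], 0, 100],
    [[0, 0, 0.35], 0, 100],
    [[0, 0.2, 0.35], 0, 100],
    [[0, 0.4, 0.35], 0, 100],
    [[0, 0.6, 0.35], 0, 100]
  ]
}}

```text
time: 11.0
position: [0.4243, -0.248, 0.105]
tcp_rot: [0.747, -0.665, -0.0, 0.0]
force: [0.4, 0.3, -0.2]
opening: 0.0939
```

Call:
{"fn": "arm_command", "kwargs": {
  "steps": [
    [[0, 0.15, 0], 0, 100],
    [[0, 0.3, 0], 0, 100],
    [[0, 0.45, 0], 0, 100],
    [[0, 0.6, 0], 0, 100],
    [[0, 0.6, 0], 0, 100]
  ]
}}

```text
time: 11.5
position: [0.4064, -0.2501, 0.105]
tcp_rot: [0.747, -0.665, -0.0, 0.0]
force: [0.1, -0.1, -0.2]
opening: 0.0941
```

```bash
python3 e.py
```

```text
[ 0.06928073 -0.11377184 -0.22370389] [ 0.3    0.577  0.28   2.098 -0.316  0.506 -2.211]
pos [ 0.4064 -0.2501  0.105 ] yaw -83.41 tilt 0.02 -> shift [-0.01 -2.63 -0.05] twist -0.02
stand X,Y -0.17780123894099595 -0.0002680323849199753
top blue X [-0.1336 -0.0451] Y [-0.0299  0.0243] z 0.0978 295
scene blue X [-0.1369  0.0218] Y [-0.0294  0.0264] z 0.0965 348
```

Call:
{"fn": "arm_command", "kwargs": {
  "steps": [
    [[0, 0.2, 0], 0, 100],
    [[0, 0.4, 0], 0, 100],
    [[0, 0.65, 0], 0, 100],
    [[0, 0.85, 0], 0, 100],
    [[0, 0.95, 0], 0, 100]
  ]
}}

```text
time: 12.1
position: [0.3779, -0.2534, 0.105]
tcp_rot: [0.747, -0.665, -0.0, 0.0]
force: [1.0, -0.2, -0.2]
opening: 0.0939
```

Call:
{"fn": "arm_command", "kwargs": {
  "steps": [
    [[0, 0, 0], 0, 100],
    [[0, -0.1, 0], 0, 100],
    [[0, -0.1, -1], 0, 100],
    [[0, -0.1, -2.2], 0, 100],
    [[0, 0.2, -3], 0, 100]
  ]
}}

```text
time: 12.6
position: [0.3745, -0.2542, 0.1967]
tcp_rot: [0.747, -0.664, 0.001, -0.0]
force: [0.4, 0.3, -0.3]
opening: 0.0939
```

```bash
python3 e.py v5
python3 - <<'E'
from h import *
e=np.array([.993,.117]); n=np.array([-.117,.993]); O=np.array([.583,-.229])
for c in ['top','scene']:
    s=snap(c); C=cloud(s); X=(C[...,:2]-O)@e; Y=(C[...,:2]-O)@n; z=C[...,2]
    f=np.isfinite(X)&(abs(Y)<.06)&(abs(Y)>.03)&(z>.075)&(z<.11)&(X<0)
    print(c,'deck front',np.percentile(X[f],[.5,1,2]).round(4))
c=O+e*(-.110-.013); go(c[0],c[1],.20,6.7); go(c[0],c[1],.099,6.7)
E
```

```text
[ 0.43245156  0.30626139 -0.30148372] [ 0.259  0.396  0.375  2.074 -0.219  0.707 -2.249]
pos [ 0.3745 -0.2542  0.1967] yaw -83.27 tilt 0.13 -> shift [-0.02 -3.7   3.01] twist 0.0
stand X,Y -0.20998198762945772 -0.0006389200079292484
top blue X [-0.162  -0.0442] Y [-0.0305  0.0243] z 0.0978 412
scene blue X [-0.1658 -0.0074] Y [-0.0295  0.0262] z 0.0963 375
top deck front [-0.1092 -0.108  -0.1071]
scene deck front [-0.1124 -0.1117 -0.1102]
pos [ 0.3733 -0.2537  0.1949] yaw -83.34 tilt 0.05 -> shift [-0.   -2.94 -0.17] twist -15.01
pos [ 0.3733 -0.2537  0.1949] yaw -83.34 tilt 0.05 -> shift [-0.   -2.94  3.2 ] twist -15.01
```

Call:
{"fn": "arm_command", "kwargs": {
  "steps": [
    [[0, 0, 0], -1.4, 100],
    [[0, 0, 0], -2.8, 100],
    [[0, 0, 0], -4.2, 100],
    [[0, 0, 0], -5.6, 100],
    [[0, 0, 0], -7, 100]
  ]
}}

```text
time: 13.3
position: [0.3725, -0.2531, 0.1933]
tcp_rot: [0.937, -0.35, -0.001, -0.0]
force: [0.4, -0.2, -0.2]
opening: 0.094
```

Call:
{"fn": "arm_command", "kwargs": {
  "steps": [
    [[0, 0, 0], -1.4, 100],
    [[0, 0, 0], -2.8, 100],
    [[0, 0, 0], -4.2, 100],
    [[0, 0, 0], -5.6, 100],
    [[0, 0, 0], -7, 100]
  ]
}}

```text
time: 13.8
position: [0.3725, -0.2531, 0.1934]
tcp_rot: [1.0, 0.009, -0.001, -0.001]
force: [-0.6, 0.4, 0.4]
opening: 0.0941
```

```bash
python3 -c "
from h import *
go(.4611,-.2449,.099,6.7)"
```

```text
pos [ 0.3725 -0.2531  0.1934] yaw 1.0 tilt 0.18 -> shift [ 2.96 -0.21  3.14] twist -0.95
```

Call:
{"fn": "arm_command", "kwargs": {
  "steps": [
    [[1, -0.1, 0], -0.95, 100],
    [[2, -0.2, 0], -0.95, 100],
    [[2.96, -0.21, 0], -0.95, 100],
    [[2.96, -0.21, 0.5], -0.95, 100],
    [[2.96, -0.21, 1], -0.95, 100]
  ]
}}

```text
time: 14.3
position: [0.4624, -0.2455, 0.1628]
tcp_rot: [0.998, 0.056, -0.0, -0.001]
force: [-0.4, -0.6, -0.4]
opening: 0.0939
```

```bash
python3 -c "
from h import *
go(.4611,-.2449,.099,6.7)"
```

```text
pos [ 0.4624 -0.2455  0.1628] yaw 6.43 tilt 0.13 -> shift [-0.04 -0.02  2.13] twist -0.05
```

Call:
{"fn": "arm_command", "kwargs": {
  "steps": [
    [[-0.05, 0, 1], -0.05, 100],
    [[-0.05, 0, 2], -0.05, 100],
    [[-0.05, 0, 2.13], -0.05, 100],
    [[-0.05, 0, 2.13], -0.05, 100],
    [[-0.05, 0, 2.13], -0.05, 75]
  ],
  "force": 20
}}

```text
time: 14.8
position: [0.4607, -0.2469, 0.1015]
tcp_rot: [0.998, 0.058, 0.0, 0.0]
force: [0.5, -0.6, -0.2]
opening: 0.0889
```

Call:
{"fn": "arm_command", "kwargs": {
  "steps": [
    [[0, 0, 0], 0, 66],
    [[0, 0, 0], 0, 62],
    [[0, 0, 0], 0, 58],
    [[0, 0, 0], 0, 50],
    [[0, 0, 0], 0, 50]
  ],
  "force": 45
}}

```text
time: 15.3
position: [0.4603, -0.247, 0.1014]
tcp_rot: [0.998, 0.058, 0.0, 0.0]
force: [0.6, -1.0, 1.7]
opening: 0.055
```

```bash
python3 e.py; python3 -c "
from h import *
print(robot.read_state()['opening'])"
```

```text
[ 0.61292498 -0.99924358  1.72618459] [ 0.476  0.611 -0.056  1.977  0.061  0.555 -1.076]
pos [ 0.4603 -0.247   0.1014] yaw 6.62 tilt 0.04 -> shift [ 0.83 -0.12 -0.17] twist 14.99
stand X,Y -0.12393005953370999 -0.0035095694417447746
top blue X [-0.1364 -0.0427] Y [-0.0298  0.0245] z 0.0982 132
scene blue X [-0.1644 -0.0071] Y [-0.0294  0.0263] z 0.0965 268
0.05529074438525941
```

Opening 55 mm: the pad is pinched, but only by its upper 4.6 mm. I'll regrip about 2 mm lower.

Call:
{"fn": "arm_command", "kwargs": {
  "steps": [
    [[0, 0, 0], 0, 66],
    [[0, 0, 0], 0, 66],
    [[0, 0, 0.08], 0, 66],
    [[0, 0, 0.08], 0, 66],
    [[0, 0, 0.08], 0, 66]
  ]
}}

```text
time: 15.9
position: [0.4599, -0.2468, 0.0984]
tcp_rot: [0.998, 0.058, -0.0, -0.0]
force: [-0.5, -0.1, 0.4]
opening: 0.0622
```

Call:
{"fn": "arm_command", "kwargs": {
  "steps": [
    [[0, 0, 0], 0, 50],
    [[0, 0, 0], 0, 50],
    [[0, 0, 0], 0, 50],
    [[0, 0, 0], 0, 50],
    [[0, 0, -0.1], 0, 50]
  ],
  "force": 50
}}

```text
time: 16.4
position: [0.4597, -0.2466, 0.1014]
tcp_rot: [0.998, 0.058, -0.0, -0.0]
force: [-0.3, 1.2, -2.2]
opening: 0.0556
```

Call:
{"fn": "arm_command", "kwargs": {
  "steps": [
    [[0, 0, -0.15], 0, 50],
    [[0, 0, -0.3], 0, 50],
    [[0, 0, -0.45], 0, 50],
    [[0, 0, -0.6], 0, 50],
    [[0, 0, -0.6], 0, 50]
  ]
}}

```text
time: 16.9
position: [0.4606, -0.2471, 0.1204]
tcp_rot: [0.998, 0.058, 0.001, 0.0]
force: [0.1, -0.6, -1.4]
opening: 0.0554
```

```bash
python3 e.py; python3 -c "
from h import *
print(robot.read_state()['opening'])"
```

```text
[ 0.05006189 -0.62368898 -1.42119615] [ 0.478  0.58  -0.059  1.963  0.057  0.599 -1.073]
pos [ 0.4606 -0.2471  0.1204] yaw 6.63 tilt 0.09 -> shift [ 0.82 -0.12  0.46] twist 14.99
stand X,Y -0.12365006039793258 -0.0036296278998676425
scene blue X [-0.1523 -0.0173] Y [-0.0298  0.0255] z 0.1143 38
0.0553129295228387
```

Call:
{"fn": "arm_command", "kwargs": {
  "steps": [
    [[-0.5, 0, 0], 0, 50],
    [[-1.2, 0, 0], 0, 50],
    [[-1.9, 0, 0], 0, 50],
    [[-2.4, 0, 0], 0, 50],
    [[-2.4, 0, -0.3], 0, 50]
  ]
}}

```text
time: 17.5
position: [0.3855, -0.2549, 0.128]
tcp_rot: [0.998, 0.057, -0.002, -0.001]
force: [0.5, 0.1, -1.1]
opening: 0.0555
```

Call:
{"fn": "arm_command", "kwargs": {
  "steps": [
    [[0, 0, -0.6], 0, 50],
    [[0, 0, -1.5], 0, 50],
    [[0, 0, -2.5], 0, 50],
    [[0, -0.5, -3.3], 0, 50],
    [[0, -1, -3.6], 0, 50]
  ]
}}

```text
time: 18.0
position: [0.3875, -0.2255, 0.2394]
tcp_rot: [0.998, 0.058, 0.003, 0.001]
force: [0.1, -0.1, -1.4]
opening: 0.0552
```

```bash
cat > f.py <<'E'
from h import *
st=robot.read_state(); m=R.from_quat(st['tcp_rot']).as_matrix(); print(st['opening'],st['force'].round(2))
for c in ['top','scene']:
    s=snap(c,'v6_%s.png'%c); L=(cloud(s)-st['position'])@m
    f=np.isfinite(L[...,0])&(L[...,0]>.012)&(L[...,0]<.14)&(abs(L[...,1])<.035)&(abs(L[...,2])<.05)
    q=L[f]; 
    if len(q)>30:
        k=np.linalg.lstsq(np.c_[q[:,:2],np.ones(len(q))],q[:,2],rcond=None)[0]
        print(c,len(q),'slope deg',np.degrees(k[:2]).round(2),'z0',k[2].round(4),'x',np.percentile(q[:,0],[1,99]).round(4),'y',np.percentile(q[:,1],[1,50,99]).round(4))
        r=cv2.minAreaRect(q[:,:2].astype(np.float32)*1000); print(r)
go(.5601,.2129,.20,-10.5)
s=snap('scene'); C=cloud(s); q=C[np.isfinite(C[...,0])&(np.hypot(C[...,0]-.603,C[...,1]-.235)<.15)&(C[...,2]>.021)&(C[...,2]<.036)]
print('carton scene',cv2.minAreaRect(q[:,:2].astype(np.float32)*1000))
E
python3 f.py
```

```text
0.055237007772648374 [ 0.13 -0.05 -1.45]
top 2003 slope deg [ 0.21 -0.53] z0 0.0021 x [0.0216 0.1203] y [-0.0279  0.001   0.0279]
((70.42134857177734, 0.3967761993408203), (57.28764724731445, 101.99494171142578), 89.45103454589844)
scene 1166 slope deg [ 0.62 -0.96] z0 0.0031 x [0.013  0.1174] y [-0.0335 -0.0064  0.0233]
((64.94374084472656, -5.133485794067383), (59.44993591308594, 106.17227172851562), 89.5929946899414)
pos [ 0.3863 -0.2233  0.2379] yaw 6.84 tilt 0.15 -> shift [  7.48 -13.75   1.27] twist 2.89
carton scene ((600.7339477539062, 233.4645538330078), (164.10293579101562, 191.8735809326172), 79.71969604492188)
```

Call:
{"fn": "arm_command", "kwargs": {
  "steps": [
    [[0.6, -1.2, 0], 0.3, 50],
    [[1.3, -2.6, 0], 0.8, 50],
    [[2, -4, 0], 1.2, 50],
    [[2.7, -5.4, 0], 1.6, 50],
    [[3.4, -6.8, 0], 2, 50]
  ]
}}

```text
time: 18.65
position: [0.4629, -0.0096, 0.2353]
tcp_rot: [0.999, -0.048, -0.001, 0.0]
force: [1.2, -0.1, -1.1]
opening: 0.0552
```

```bash
python3 -c "
from h import *
go(.5585,.213,.20,-10.5)"
```

```text
pos [ 0.4629 -0.0096  0.2353] yaw -5.5 tilt 0.12 -> shift [ 2.46 -7.69  1.17] twist 0.83
```

Call:
{"fn": "arm_command", "kwargs": {
  "steps": [
    [[0.4, -1.4, 0.2], 0.2, 50],
    [[0.9, -2.8, 0.4], 0.4, 50],
    [[1.4, -4.2, 0.6], 0.6, 50],
    [[1.9, -5.6, 0.9], 0.83, 50],
    [[2.3, -6.9, 1.17], 0.83, 50]
  ]
}}

```text
time: 19.15
position: [0.5514, 0.1902, 0.1991]
tcp_rot: [0.996, -0.09, -0.001, 0.001]
force: [0.6, -0.8, -0.4]
opening: 0.0552
```

Call:
{"fn": "arm_command", "kwargs": {
  "steps": [
    [[0.16, -0.8, 0], 0, 50],
    [[0.16, -0.8, 0], 0, 50],
    [[0.16, -0.8, 1], 0, 50],
    [[0.16, -0.8, 2], 0, 50],
    [[0.16, -0.8, 3], 0, 50]
  ]
}}

```text
time: 19.65
position: [0.5596, 0.2096, 0.1094]
tcp_rot: [0.996, -0.091, -0.001, 0.001]
force: [0.9, -0.5, -1.2]
opening: 0.0551
```

```bash
python3 -c "
from h import *
robot.snapshot('wrist');print(robot.read_state()['opening'])
go(.5585,.213,.0165,-10.5)"
```

```text
0.05541551169576938
pos [0.5562 0.2082 0.1045] yaw -10.42 tilt 0.6 -> shift [ 0.07 -0.19  2.93] twist 0.01
```

Call:
{"fn": "arm_command", "kwargs": {
  "steps": [
    [[0.07, -0.19, 0.7], 0, 50],
    [[0.07, -0.19, 1.4], 0, 50],
    [[0.07, -0.19, 2], 0, 50],
    [[0.07, -0.19, 2.4], 0, 50],
    [[0.07, -0.19, 2.6], 0, 50]
  ]
}}

```text
time: 20.2
position: [0.5625, 0.2155, 0.0323]
tcp_rot: [0.996, -0.091, -0.001, 0.001]
force: [-0.2, 0.2, -2.0]
opening: 0.055
```

```bash
python3 -c "
from h import *
robot.snapshot('wrist');print(robot.read_state()['opening'],robot.read_state()['force'])
go(.5585,.213,.0138,-10.5)"
```

```text
0.05512871145084854 [-0.3470738   0.3168549  -0.77957402]
pos [0.5624 0.2157 0.0321] yaw -10.38 tilt 0.14 -> shift [-0.11  0.11  0.61] twist 0.02
```

Call:
{"fn": "arm_command", "kwargs": {
  "steps": [
    [[-0.1, 0.1, 0.2], 0, 50],
    [[-0.1, 0.1, 0.4], 0, 50],
    [[-0.1, 0.1, 0.55], 0, 50],
    [[-0.1, 0.1, 0.61], 0, 50],
    [[-0.1, 0.1, 0.61], 0, 50]
  ]
}}

```text
time: 20.75
position: [0.5596, 0.2143, 0.0151]
tcp_rot: [0.996, -0.09, -0.0, 0.0]
force: [0.5, -0.4, -1.6]
opening: 0.0549
```

Call:
{"fn": "arm_command", "kwargs": {
  "steps": [
    [[0, 0, 0], 0, 66],
    [[0, 0, 0], 0, 66],
    [[0, 0, 0], 0, 66],
    [[0, 0, -0.3], 0, 66],
    [[0, 0, -1], 0, 66]
  ]
}}

```text
time: 21.25
position: [0.5584, 0.2138, 0.0447]
tcp_rot: [0.996, -0.09, -0.001, 0.001]
force: [-0.2, 0.7, -0.0]
opening: 0.0622
```

```bash
cat > g.py <<'E'
from h import *
import sys
st=robot.read_state(); print(st['opening'],st['force'].round(2))
ex=np.array([.983,-.182]); ey=np.array([.182,.983])
for c in ['top','scene']:
    O=np.array([.605 if c=='top' else .6007,.233])
    s=snap(c,sys.argv[1]+'_'+c+'.png'); C=cloud(s); hsv=cv2.cvtColor(s['img'],cv2.COLOR_BGR2HSV)
    X=(C[...,:2]-O)@ex; Y=(C[...,:2]-O)@ey; z=C[...,2]
    H,S=hsv[...,0],hsv[...,1]; ins=np.isfinite(X)&(abs(X)<.1)&(abs(Y)<.085)
    for n,k in [('pad blue',(H>105)&(H<130)&(S>120)&(z<.04)),('tall',(z>.044)&(z<.066))]:
        k=k&ins
        if n=='tall':
            num,lab=cv2.connectedComponents(k.astype(np.uint8)); ks=[lab==i for i in range(1,num) if (lab==i).sum()>60]
        else: ks=[k]
        for k in ks:
            if k.sum()>10: print(c,n,k.sum(),'X',np.percentile(X[k],[1,99]).round(4),'Y',np.percentile(Y[k],[1,99]).round(4),'z',np.percentile(z[k],[5,50,95]).round(4),'rect',np.round(cv2.minAreaRect((np.c_[X[k],Y[k]]*1000).astype(np.float32))[2],1))
E
python3 g.py v7; python3 -c "
from h import *
go(.4856,-.0232,.15,41);go(.4856,-.0232,.15,-49)"
```

```text
0.062173400539094134 [-0.25  0.65 -0.04]
top pad blue 213 X [-0.0783  0.0787] Y [-0.055   0.0001] z [0.009  0.0135 0.0165] rect 89.9
scene pad blue 451 X [-0.0582  0.0798] Y [-0.0532  0.0021] z [0.0084 0.0122 0.0148] rect 89.3
pos [0.5617 0.2151 0.048 ] yaw -10.36 tilt 0.3 -> shift [-1.05  8.26 -3.43] twist -8.56
pos [0.5617 0.2151 0.048 ] yaw -10.36 tilt 0.3 -> shift [-1.05  8.26 -3.43] twist 6.44
```

The pad lies flat on the carton floor in the planned half (X ±79 mm, Y −55 to 0 mm). The green box is next.

Call:
{"fn": "arm_command", "kwargs": {
  "steps": [
    [[0, 0, -1], 0, 100],
    [[0, 0, -2.2], -0.6, 100],
    [[-0.2, 1.4, -3.4], -2, 100],
    [[-0.4, 2.9, -3.4], -3.4, 100],
    [[-0.6, 4.4, -3.4], -4.8, 100]
  ],
  "force": 35
}}

```text
time: 21.85
position: [0.5184, 0.0864, 0.1486]
tcp_rot: [0.987, 0.164, 0.002, 0.0]
force: [1.5, -1.7, -0.1]
opening: 0.0935
```

```bash
python3 -c "
from h import *
go(.4845,-.0232,.12,41)"
```

```text
pos [0.5184 0.0864 0.1486] yaw 18.85 tilt 0.18 -> shift [-2.25  3.09  0.95] twist -3.69
```

Call:
{"fn": "arm_command", "kwargs": {
  "steps": [
    [[-0.7, 1, 0.2], -1.3, 100],
    [[-1.4, 2, 0.5], -2.6, 100],
    [[-2.25, 3.09, 0.9], -3.69, 100],
    [[-2.25, 3.09, 0.95], -3.69, 100],
    [[-2.25, 3.09, 0.95], -3.69, 100]
  ]
}}

```text
time: 22.35
position: [0.4831, -0.0227, 0.1184]
tcp_rot: [0.939, 0.345, -0.0, -0.0]
force: [1.2, 0.0, 0.5]
opening: 0.0939
```

```bash
python3 -c "
from h import *
robot.snapshot('wrist')
go(.4845,-.0232,.036,41)"
```

```text
pos [ 0.4839 -0.0212  0.1188] yaw 40.53 tilt 0.06 -> shift [-0.03  0.06  2.76] twist -0.08
```

Call:
{"fn": "arm_command", "kwargs": {
  "steps": [
    [[0, 0.05, 1], -0.08, 100],
    [[0, 0.05, 2], -0.08, 100],
    [[0, 0.05, 2.7], -0.08, 100],
    [[0, 0.05, 2.76], -0.08, 70],
    [[0, 0.05, 2.76], -0.08, 40]
  ]
}}

```text
time: 22.9
position: [0.485, -0.0211, 0.0361]
tcp_rot: [0.936, 0.352, 0.0, -0.0]
force: [0.7, 0.3, -0.4]
opening: 0.0813
```

Call:
{"fn": "arm_command", "kwargs": {
  "steps": [
    [[0, 0, 0], 0, 30],
    [[0, 0, 0], 0, 30],
    [[0, 0, 0], 0, 30],
    [[0, 0, 0], 0, 30],
    [[0, 0, 0], 0, 30]
  ]
}}

```text
time: 23.4
position: [0.4847, -0.0228, 0.0364]
tcp_rot: [0.937, 0.351, 0.0, 0.0]
force: [-0.5, 0.1, 4.1]
opening: 0.0455
```

Run:
```python
from h import *
st=robot.read_state(); print(st['opening'],st['force'].round(2)); go(.4845,-.0232,.036,41)
m=R.from_quat(st['tcp_rot']).as_matrix()
s=snap('scene'); hsv=cv2.cvtColor(s['img'],cv2.COLOR_BGR2HSV); L=(cloud(s)-st['position'])@m; C=cloud(s)
f=np.isfinite(L[...,0])&(abs(L[...,0])<.08)&(abs(L[...,1])<.03)&(C[...,2]>.044)&(C[...,2]<.056)
print('x extents',np.percentile(L[f][:,0],[1,99]))
```

```text
0.04553634145905263 [-0.53  0.15  4.15]
pos [ 0.4847 -0.0228  0.0364] yaw 41.05 tilt 0.04 -> shift [-0.01  0.01  0.01] twist 0.01
x extents [-0.05203142  0.04731128]
```

Call:
{"fn": "arm_command", "kwargs": {
  "steps": [
    [[0, 0, -0.4], 0, 30],
    [[0, 0, -1.2], 0, 30],
    [[0, 0, -2.2], 0, 30],
    [[0, 0, -3.2], 0.8, 30],
    [[0.5, -0.8, -3.6], 2, 30]
  ]
}}

```text
time: 23.95
position: [0.4815, 0.0015, 0.1466]
tcp_rot: [0.969, 0.245, 0.002, 0.001]
force: [0.9, 0.8, -1.3]
opening: 0.0455
```

```bash
python3 -c "
from h import *
print(robot.read_state()['opening'])
go(.5776,.2786,.15,-10.5)"
```

```text
0.045541209659607944
pos [0.4815 0.0015 0.1466] yaw 28.4 tilt 0.23 -> shift [ 7.21 -6.6  -0.12] twist 6.48
```

Call:
{"fn": "arm_command", "kwargs": {
  "steps": [
    [[1, -0.9, 0], 1.2, 30],
    [[2, -1.8, 0], 2.5, 30],
    [[3, -2.7, 0], 3.8, 30],
    [[4, -3.65, 0], 5.1, 30],
    [[5, -4.6, 0], 6.4, 30]
  ]
}}

```text
time: 24.45
position: [0.5439, 0.2002, 0.1444]
tcp_rot: [0.996, -0.084, -0.0, -0.0]
force: [1.0, 0.0, -2.4]
opening: 0.0455
```

```bash
python3 -c "
from h import *
go(.5776,.2786,.12,-10.5)"
```

```text
pos [0.5439 0.2002 0.1444] yaw -9.65 tilt 0.04 -> shift [ 0.67 -2.76  0.81] twist 0.14
```

Call:
{"fn": "arm_command", "kwargs": {
  "steps": [
    [[0.3, -1, 0.2], 0.14, 30],
    [[0.6, -2, 0.5], 0.14, 30],
    [[0.67, -2.76, 0.81], 0.14, 30],
    [[0.67, -2.76, 0.81], 0.14, 30],
    [[0.67, -2.76, 0.81], 0.14, 30]
  ]
}}

```text
time: 24.95
position: [0.5764, 0.2768, 0.1194]
tcp_rot: [0.996, -0.088, -0.001, 0.0]
force: [-0.0, 0.3, -1.9]
opening: 0.0455
```

```bash
python3 -c "
from h import *
robot.snapshot('wrist')
go(.5776,.2786,.044,-10.5)"
```

```text
pos [0.5769 0.2757 0.1198] yaw -10.21 tilt 0.09 -> shift [ 0.01 -0.1   2.53] twist 0.05
```

Call:
{"fn": "arm_command", "kwargs": {
  "steps": [
    [[0, -0.1, 0.8], 0.05, 30],
    [[0, -0.1, 1.6], 0.05, 30],
    [[0, -0.1, 2.2], 0.05, 30],
    [[0, -0.1, 2.5], 0.05, 30],
    [[0, -0.1, 2.6], 0.05, 30]
  ]
}}

```text
time: 25.5
position: [0.5774, 0.2783, 0.0414]
tcp_rot: [0.996, -0.092, -0.001, 0.001]
force: [-4.9, -5.3, 16.1]
opening: 0.0459
```

```bash
python3 -c "
from h import *
robot.snapshot('wrist');print(robot.read_state()['force'])
go(.5776,.2786,.0414,-10.5)"
```

```text
[ 0.51548396 -0.55319721 -2.39972656]
pos [0.5777 0.2786 0.0419] yaw -10.55 tilt 0.08 -> shift [-0.    0.    0.02] twist -0.01
```

Call:
{"fn": "arm_command", "kwargs": {
  "steps": [
    [[0, 0, 0.03], 0, 30],
    [[0, 0, 0.03], 0, 60],
    [[0, 0, 0.03], 0, 60],
    [[0, 0, 0.03], 0, 60],
    [[0, 0, 0.03], 0, 62]
  ]
}}

```text
time: 26.05
position: [0.5781, 0.2803, 0.0411]
tcp_rot: [0.996, -0.091, 0.0, -0.0]
force: [0.2, 0.4, -0.2]
opening: 0.0579
```

Call:
{"fn": "arm_command", "kwargs": {
  "steps": [
    [[0, 0, -0.5], 0, 65],
    [[0, 0, -1.2], 0, 70],
    [[0, 0, -2.2], 0, 100],
    [[0, 0, -3.2], 0, 100],
    [[0, 0, -3.5], 0, 100]
  ]
}}

```text
time: 26.55
position: [0.58, 0.2813, 0.1503]
tcp_rot: [0.996, -0.091, 0.003, -0.002]
force: [0.9, 0.5, 0.1]
opening: 0.0862
```

```bash
python3 g.py v8; python3 -c "
from h import *
go(.6265,.018,.12,29.5);go(.6265,.018,.12,-60.5)"
```

```text
0.08624390211064628 [0.88 0.46 0.14]
top pad blue 471 X [-0.0786  0.0781] Y [-0.0547  0.0003] z [0.0086 0.0129 0.0167] rect 90.0
top tall 307 X [-0.0833 -0.056 ] Y [0.0179 0.0643] z [0.0518 0.0557 0.0586] rect 1.1
scene pad blue 583 X [-0.0777  0.0798] Y [-0.0531  0.0022] z [0.0092 0.0123 0.0149] rect 0.4
scene tall 1343 X [-0.0724  0.0163] Y [0.0198 0.0658] z [0.0516 0.0548 0.0573] rect 89.9
pos [0.579  0.2807 0.148 ] yaw -10.47 tilt 0.23 -> shift [3.15 8.32 0.92] twist -6.66
pos [0.579  0.2807 0.148 ] yaw -10.47 tilt 0.23 -> shift [3.15 8.32 0.92] twist 8.34
```

The green box stands flat as planned. Now the orange one.

Call:
{"fn": "arm_command", "kwargs": {
  "steps": [
    [[0.6, 1.4, 0], 1.3, 100],
    [[1.2, 2.9, 0], 2.6, 100],
    [[1.8, 4.4, 0.2], 4, 100],
    [[2.3, 5.8, 0.4], 5.4, 100],
    [[2.8, 7.2, 0.6], 6.8, 100]
  ]
}}

```text
time: 27.15
position: [0.6202, 0.0503, 0.1261]
tcp_rot: [0.9, -0.435, -0.001, 0.001]
force: [0.3, 0.3, -0.5]
opening: 0.094
```

```bash
python3 -c "
from h import *
go(.6255,.018,.11,-60.5)"
```

```text
pos [0.6202 0.0503 0.1261] yaw -51.63 tilt 0.14 -> shift [0.95 0.53 0.54] twist 1.48
```

Call:
{"fn": "arm_command", "kwargs": {
  "steps": [
    [[0.5, 0.3, 0.2], 0.8, 100],
    [[0.95, 0.53, 0.54], 1.48, 100],
    [[0.95, 0.53, 0.54], 1.48, 100],
    [[0.95, 0.53, 0.54], 1.48, 100],
    [[0.95, 0.53, 0.54], 1.48, 100]
  ]
}}

```text
time: 27.65
position: [0.6264, 0.0221, 0.1114]
tcp_rot: [0.866, -0.5, -0.0, -0.0]
force: [0.0, -0.5, -0.5]
opening: 0.094
```

Run:
```python
from h import *
go(.6255,.018,.036,-60.5)
robot.snapshot('scene')
print(robot.spot_point('scene','short_box'))
```

```text
pos [0.6264 0.0221 0.1114] yaw -59.97 tilt 0.07 -> shift [0.11 0.09 2.51] twist 0.09
[{'location': [0.3377, -0.0172, -0.0016], 'confidence': 0.75}, {'location': [0.3983, 0.2268, 0.0011], 'confidence': 0.68}, {'location': [0.6686, -0.0939, -0.0006], 'confidence': 0.65}, {'location': [0.6218, 0.0146, -0.0003], 'confidence': 0.59}]
```

Call:
{"fn": "arm_command", "kwargs": {
  "steps": [
    [[0.11, 0.07, 0.8], 0.09, 100],
    [[0.11, 0.07, 1.7], 0.09, 100],
    [[0.11, 0.07, 2.45], 0.09, 100],
    [[0.11, 0.07, 2.51], 0.09, 70],
    [[0.11, 0.07, 2.51], 0.09, 40]
  ]
}}

```text
time: 28.25
position: [0.6264, 0.017, 0.0364]
tcp_rot: [0.863, -0.505, -0.0, -0.0]
force: [0.8, 0.5, 0.1]
opening: 0.0816
```

Call:
{"fn": "arm_command", "kwargs": {
  "steps": [
    [[0, 0, 0], 0, 30],
    [[0, 0, 0], 0, 30],
    [[0, 0, 0], 0, 30],
    [[0, 0, 0], 0, 30],
    [[0, 0, 0], 0, 30]
  ]
}}

```text
time: 28.75
position: [0.6266, 0.0162, 0.0368]
tcp_rot: [0.863, -0.505, 0.0, -0.0]
force: [-1.1, 0.3, 2.5]
opening: 0.0458
```

Call:
{"fn": "arm_command", "kwargs": {
  "steps": [
    [[0, 0, -0.4], 0, 30],
    [[0, 0, -1.2], 0, 30],
    [[0, 0, -2.2], 0, 30],
    [[0, 0, -3.2], 0, 30],
    [[0, 0, -3.6], 0, 30]
  ]
}}

```text
time: 29.25
position: [0.6282, 0.0162, 0.1477]
tcp_rot: [0.863, -0.505, 0.002, -0.001]
force: [0.3, 0.2, -1.0]
opening: 0.0454
```

Run:
```python
from h import *
st=robot.read_state(); print(st['opening'],st['force'].round(2)); 
m=R.from_quat(st['tcp_rot']).as_matrix()
for c in ['scene','top']:
    s=snap(c); L=(cloud(s)-st['position'])@m; hsv=cv2.cvtColor(s['img'],cv2.COLOR_BGR2HSV)
    f=np.isfinite(L[...,0])&(abs(L[...,0])<.06)&(abs(L[...,1])<.03)&(L[...,2]>-.02)&(L[...,2]<-.005)
    if f.sum()>5: print(c,f.sum(),'x extents',np.percentile(L[f][:,0],[1,99]).round(4))
go(.603+.0533*.983+.040*.182,.2332-.0533*.182+.040*.983,.15,-10.5)
```

```text
0.045354862052373546 [ 0.28  0.22 -0.99]
scene 353 x extents [-0.0349 -0.0071]
pos [0.6277 0.0163 0.1463] yaw -60.69 tilt 0.23 -> shift [-6.59 -5.04 -0.12] twist -8.37
```

Call:
{"fn": "arm_command", "kwargs": {
  "steps": [
    [[-1, -0.8, 0], -1.2, 30],
    [[-2.1, -1.6, 0], -2.5, 30],
    [[-3.2, -2.4, 0], -3.8, 30],
    [[-4.3, -3.2, 0], -5.2, 30],
    [[-5.3, -4, 0], -6.6, 30]
  ]
}}

```text
time: 29.85
position: [0.6517, 0.2156, 0.142]
tcp_rot: [0.984, -0.18, -0.002, 0.001]
force: [0.1, -0.6, -2.4]
opening: 0.0458
```

```bash
python3 -c "
from h import *
go(.6653,.2623,.12,-10.5)"
```

```text
pos [0.6517 0.2156 0.142 ] yaw -20.7 tilt 0.21 -> shift [-0.12 -1.62  0.73] twist -1.7
```

Call:
{"fn": "arm_command", "kwargs": {
  "steps": [
    [[0, -0.8, 0], -1.2, 30],
    [[-0.1, -1.6, 0.3], -1.7, 30],
    [[-0.1, -1.62, 0.7], -1.7, 30],
    [[-0.1, -1.62, 0.7], -1.7, 30],
    [[-0.1, -1.62, 0.7], -1.7, 30]
  ]
}}

```text
time: 30.35
position: [0.6671, 0.2576, 0.1216]
tcp_rot: [0.995, -0.096, -0.001, 0.002]
force: [-0.1, -0.4, -1.5]
opening: 0.0457
```

```bash
python3 -c "
from h import *
robot.snapshot('wrist')
go(.6653,.2623,.12,-10.5)
go(.6653,.2623,.0425,-10.5)"
```

```text
pos [0.6678 0.2577 0.1226] yaw -11.03 tilt 0.14 -> shift [-0.11 -0.13  0.08] twist -0.09
pos [0.6678 0.2577 0.1226] yaw -11.03 tilt 0.14 -> shift [-0.11 -0.14  2.67] twist -0.09
```

Call:
{"fn": "arm_command", "kwargs": {
  "steps": [
    [[-0.1, -0.13, 0.8], -0.09, 30],
    [[-0.1, -0.13, 1.5], -0.09, 30],
    [[-0.1, -0.13, 2.1], -0.09, 30],
    [[-0.1, -0.13, 2.45], -0.09, 30],
    [[-0.1, -0.13, 2.6], -0.09, 30]
  ]
}}

```text
time: 30.9
position: [0.6656, 0.2632, 0.0446]
tcp_rot: [0.996, -0.091, -0.0, 0.001]
force: [-0.1, -0.8, -1.2]
opening: 0.0459
```

```bash
python3 -c "
from h import *
robot.snapshot('wrist');print(robot.read_state()['force'])
go(.6653,.2623,.0415,-10.5)"
```

```text
[ 0.38193728  0.89129552 -1.92868624]
pos [0.6656 0.2635 0.0445] yaw -10.41 tilt 0.07 -> shift [-0.    0.04  0.1 ] twist 0.02
```

Call:
{"fn": "arm_command", "kwargs": {
  "steps": [
    [[0, 0, 0.06], 0, 30],
    [[0, 0, 0.1], 0, 30],
    [[0, 0, 0.11], 0, 30],
    [[0, 0, 0.11], 0, 60],
    [[0, 0, 0.11], 0, 60]
  ]
}}

```text
time: 31.45
position: [0.6662, 0.2648, 0.0427]
tcp_rot: [0.996, -0.09, 0.001, -0.0]
force: [-0.2, 1.1, -0.4]
opening: 0.0556
```

Call:
{"fn": "arm_command", "kwargs": {
  "steps": [
    [[0, 0, 0], 0, 60],
    [[0, 0, 0], 0, 62],
    [[0, 0, -0.6], 0, 66],
    [[0, 0, -1.6], 0, 70],
    [[0, 0, -2.8], 0, 80]
  ]
}}

```text
time: 31.95
position: [0.6651, 0.2643, 0.127]
tcp_rot: [0.996, -0.09, -0.001, 0.0]
force: [0.3, 0.3, 0.1]
opening: 0.0708
```

Call:
{"fn": "arm_command", "kwargs": {
  "steps": [
    [[0, 0, -1.2], 0, 80],
    [[-1, 1, -2], 0, 80],
    [[-2, 2.4, -2.5], 0, 80],
    [[-3, 3.8, -3], 0, 80],
    [[-4, 5.2, -3], 0, 80]
  ]
}}

```text
time: 32.45
position: [0.5261, 0.1382, 0.2188]
tcp_rot: [0.996, -0.09, 0.003, -0.001]
force: [-0.3, 0.1, 1.0]
opening: 0.075
```

Call:
{"fn": "arm_command", "kwargs": {
  "steps": [
    [[-0.6, 1.3, 0], 0, 80],
    [[-1.2, 2.7, 0], 0, 80],
    [[-1.6, 4, 0], 0, 80],
    [[-1.6, 4, 0], 0, 80],
    [[-1.6, 4, 0], 0, 80]
  ]
}}

```text
time: 32.95
position: [0.4579, 0.0289, 0.217]
tcp_rot: [0.996, -0.091, 0.001, -0.0]
force: [0.9, 1.1, -0.1]
opening: 0.0752
```

```bash
python3 g.py v9; python3 -c "
from h import *
for t in ['stamp','stapler','ink_bottle']: print(t,[d['location'] for d in robot.spot_point('scene',t)][:1])
import cv2;a=cv2.imread('pics/v9_scene.png');b=cv2.imread('pics/v9_top.png')[120:270,110:310]
cv2.imwrite('pics/crop9.png',cv2.hconcat([cv2.resize(a,(467,350)),cv2.resize(b,(333,350))]))"
```

```text
0.07523608106849519 [ 0.88  1.12 -0.14]
top pad blue 398 X [-0.0781  0.0777] Y [-0.0549  0.0003] z [0.009  0.0131 0.0164] rect 89.9
top tall 648 X [0.0232 0.0829] Y [0.019  0.0641] z [0.0508 0.0558 0.0588] rect 1.4
top tall 1073 X [-0.0827  0.0143] Y [0.0183 0.0641] z [0.051  0.0555 0.0585] rect 0.0
scene pad blue 604 X [-0.0782  0.0797] Y [-0.0533  0.0022] z [0.0086 0.0122 0.015 ] rect 89.1
scene tall 1496 X [-0.0818  0.0163] Y [0.0197 0.0657] z [0.0515 0.0548 0.0571] rect 89.2
scene tall 975 X [0.0246 0.0842] Y [0.0206 0.066 ] z [0.0512 0.0548 0.0572] rect 0.6
stamp [[0.3733, -0.1324, -0.0019]]
stapler [[0.7667, 0.0181, -0.0051]]
ink_bottle [[0.3527, 0.1341, 0.0037]]
```

View pics/crop9.png

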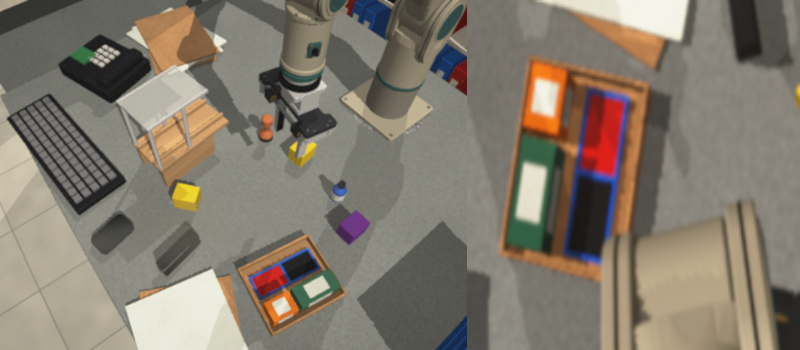

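The final picture shows the pad face up at (285,272), the orange box at (282,305) and the green box at (317,290), all in the carton. The bystanders have not moved and the gripper is clear of everything.

```bash
python3 -c "
from h import *
print(robot.job_done(),robot.read_state()['time'])"
```

```text
the job is handed in; nothing more can be done
the job is handed in; nothing more can be done
```

The kit is packed and handed in after about 33 s of the 72 s allowed. The pad, the green box and the orange box are all in the carton.

- **Slide:** My first pass under the shelf was about 0.1 mm too low and pushed the pad back roughly 15 mm. I touched the deck to calibrate the height. Then I dragged the pad out by light pressure on its front rim and hooked the rim from inside until about 53 mm hung over the deck's edge.
- **Pad:** My first pinch held only the upper 4.6 mm of the sides, so I regripped lower before lifting. I laid it flat and face up in one half of the carton.
- **Boxes:** Both boxes went in upright, in a row beside the pad.

**Last checks:**
- **Box heights:** Both cameras put the box tops at 55–56 mm, where 55 mm means resting on the floor.
- **Pad:** Its rim read 12–13 mm and flat, as expected on the floor.
- **Clearance:** Nothing overlaps, and the gap between the boxes is 7–9 mm.
- **Bystanders:** The stamp, stapler and ink bottle were within about 5 mm of where they first read, which is the detector's accuracy.
- **Disagreement:** The two cameras disagreed by 2–4 mm on positions throughout, so I used values between them.

The highest wrist force I saw was about 19 N.

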